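Strike the sprung striker of the punching jig

TASK

Centre-punch the plate in the jig: pick up the mallet by its handle, raise it clear above the sprung pin with the broad round cap, and with the mallet's face strike that pin with a brisk blow (not a slow press) right down to its stop, then let it spring back up. Do not touch the broad-capped pin with the gripper, and leave the small-capped pin and the things round about alone. Finally set the mallet down on the cabinet top, clear of the jig.

Things in the scene. Friction and masses are not known exactly. Their poses are not given: they have to be found in the camera images.
- jig: small centre-punching jig, fixed to the cabinet top: dark steel base 70 x 116 x 12 mm (x, y, z), two pillars carrying a grey bridge 36 x 116 mm whose top is 86 mm up, an aluminium plate in the nest below. Two sprung pins stand up out of the bridge side by side along the jig's y. Origin: centre of the base's underside; z up; x points away from the robot when yaw is 0
- striker_cap (a point): centre of the top of the striker, the sprung pin with the broad round cap (32 mm across, 10 mm thick), at jig x 0, y +28 mm; the top is 133 mm above the cabinet top at rest, 105 mm at its stop, so even then 19 mm above the bridge. It moves with the pin
- striker (a joint): how far the striker is pressed down, m: 0 at rest, 0.028 at its stop. The spring pushes back with about 2.6 N at rest and 6.2 N at the stop, and lifts it again when it is let go
- ejector_cap (a point): centre of the top of the ejector, the sprung pin with the small cap (12 mm across), at jig x 0, y -28 mm (56 mm from the striker), also 133 mm up at rest; it is to be left alone
- ejector (a joint): how far the ejector is pressed down, m: 0 at rest, 0.028 at its stop; same spring
- mallet: soft-face mallet, 0.32 kg (may vary by a fifth), standing on one face on the cabinet top. Origin: centre of the lower striking face; z is the head's axis (up). Head 44 mm in diameter and 64 mm high, black faces, metal middle. The wooden handle runs level along the mallet's own -x, from 25 to 135 mm from the head's axis, 22 mm wide (y), 24 mm high (z 20 to 44 mm)
- mallet_grip (a point): point in the middle of the handle's section, 60 mm from the head's axis and 32 mm above the lower face: the place to grip, from above, closing across the 22 mm width
- oring_box: bystander: carton box, 86 x 120 x 48 mm, lying at the back; origin: centre of its underside
- tape_roll: bystander: roll of blue tape lying flat, 84 mm across, 19 mm high, at the back; origin: centre of its underside
- glue_bottle: bystander: small white bottle, 45 mm across, 88 mm high, at the back; origin: centre of its underside
- piston_pin: bystander: light metal tube standing, 30 mm across, 62 mm high, at the back; origin: centre of its underside
- oil_pump: bystander: small aluminium pump body, 69 x 78 x 33 mm, at the front left; origin: centre of its underside
- bearing: bystander: ball bearing, 52 mm across, 15 mm high, lying flat at the front; origin: centre of its underside
- centre_punch: bystander: dark steel centre punch, 110 x 12 x 12 mm, lying at the front, pointing away from the robot; origin: centre of its underside

How it is judged:
By the outcome, as a careful person would: the job done as asked, in the order asked, and still so for the second after the job is handed in, with the robot touching nothing.
It also fails if it takes over 45 s, if anything falls off the work surface, if the arm or the gripper's body presses on something with over 40 N, if the wrist force passes 120 N, or if a joint passes its speed limit or range.

ROBOT

A 7-joint arm with a two-finger parallel gripper is mounted at the origin on a cart in front of the work surface, level with it; the furniture and walls round the work are solid. World frame = base frame: x ahead of the robot, y to its left, z up, the work surface at z = 0. Lengths are in m, angles in rad, forces in N, time in s.
With the tool pointing down it reaches from about 0.425 to 0.95 m from the base axis. Payload 4.7 kg.
Tool frame: the origin (TCP) lies at the very end of the fingers, on their centre line; the grasp point (between the pads) lies 19 mm behind it; z points along the fingers, y is the line along which they close (so a half turn about z gives the same grasp; the last joint's range is limited). The gripper opens to 87 mm and grips with 3 to 60 N. Pads are 19 mm wide; open, the fingers measure 117 mm over their backs; the gripper's body (75 mm by 190 mm) begins 51 mm behind the grasp point.
Start: joints at [-1.317, 0.469, -0.049, 1.532, 0.024, 1.141, -0.082], TCP at [0.188, 0.648, 0.223] pointing down, gripper open.
Joint ranges: [-2.59, 2.59], [-0.33, 1.99], [-1.39, 1.29], [0.1, 2.45], [-1.04, 4.18], [0.21, 1.99], [-2.66, 2.66]. Speed limits (rad/s): [2.57, 2.57, 3.14, 3.14, 3.14, 3.14, 3.14].

INTERFACE

Orientations are given as a unit quaternion [x, y, z, w].
In Python, from cell import ctrl, optics, order gives the robot as it stands.
- The arm moves only by the tool send_rows, never from a script. Its argument "plan" is a list of rows, each an object with "offset": the shift along the tool's x, y, z scaled (see below), a list of three; "twist": the turn about the tool's z scaled (see below). In form: [{"offset": [x, y, z], "twist": twist}, ...]. A call has 1 to 5 rows; each row is the pose to reach, as a shift and turn from the pose commanded when the call began, along the tool's axes at that moment, turning the shorter way round; what a row does not reach only later rows make up. The controller multiplies each number of a shift by 600 mm and each number of a turn by pi rad. A row lasts 1/8 s, in which the tool goes at most 62.5 mm and 10.7 degrees, less where a joint would pass 70% of its speed; a pose out of reach is approached as far as the arm can. A call with a number of a shift or a turn outside -1 to 1 is refused whole. A call with a gripper value outside its range is refused whole. "hand" is the opening, from -1 (shut) to 1 (fully open), set as the call begins (left out, the last holds). The fingers move at their own pace and stop on an object; "force" is the grip in N (left out, the last holds). Time passes only in rows, so rows that repeat a pose let the fingers close. It gives the time, the measured TCP pose, the force, the opening and the grip force at its end, in the units of the state.
- ctrl.get_state(): the state, without advancing time (a new reading comes with each control period).
- optics.grab_frame(name): name is "side" or "top"; returns the picture (480x640x3 uint8, blue, green, red); there is no depth.
- optics.camera_info(name): a dict with "vertical_fov" (degrees; the focal length in pixels is half the picture's height over the tangent of half this angle, whatever the lens; pixels are square), "cx", "cy" (the principal point, pixels), "rvec" (rotation vector, rad) and "tvec" (3), from world to camera coordinates, as OpenCV has them. Camera axes: x right, y down, z forward; pixel columns grow to the right and rows downward; lengths in m; the calibration is good to about 2 mm. A picture is of the moment at which its call begins. camera_info takes no time and is no camera call.
- order.finish_job(): hands the job in; it is judged then, once.
The state is a dict: "time_s": time; "joint_positions": joint angles; "joint_vel": joint speeds; "joint_torque": joint torques, N m; "position": TCP position; "ee_rot": TCP orientation; "wrist_force": force on the tool from outside, world axes, zero at the start; "wrist_torque": the same for the moment, N m; "finger_gap": finger opening in m; "grip_force": force on a finger pad.
Only numpy, scipy, OpenCV 4.12 (cv2) and the standard library are available. Lean on these libraries where they do the work, as an engineer would, in place of code of your own. Each camera call takes 0.05 s, during which the arm holds its last target. There are 200 camera calls.

## Working session

There is one attempt and no reset: what is moved stays moved. The work goes in short steps, Python scripts to look and compute and a tool call to move; the robot and the scene stay as the last step left them, time stands still between calls to the robot, and variables do not carry over. Pictures are saved under pics/ and viewed, at most 10 in all, crops included, and the job is handed in when it is done.

Besides the shell and the picture viewer there is one more tool, called after "Call:" in YAML: its name, and indented under it one key for each argument. send_rows: Moves the arm, as the interface text tells. Its arguments: {"type":"object","properties":{"plan":{"type":"array"},"hand":{"type":"number"},"force":{"type":"number"}},"required":["plan"]}

```bash
mkdir -p pics; ls; python3 - <<'E'
from cell import ctrl, optics, order
import cv2
for n in("top","side"):
    cv2.imwrite(f"pics/{n}0.png",optics.grab_frame(n)); print(n,optics.camera_info(n))
print(ctrl.get_state())
E
```

```text
pics
top {'vertical_fov': 57.814996347773224, 'cx': 321.964312176494, 'cy': 235.63503229080942, 'rvec': array([ 2.11767818, -2.11968401,  0.1347226 ]), 'tvec': array([-0.02464658,  0.55240664,  0.86061456])}
side {'vertical_fov': 44.03843822849171, 'cx': 326.0047052884748, 'cy': 244.91877943619463, 'rvec': array([ 0.00398456,  2.58080764, -1.74777821]), 'tvec': array([0.54475408, 0.13382843, 0.91683328])}
{'time_s': 0.1, 'joint_positions': array([-1.3168752 ,  0.46935617, -0.04860536,  1.53360003,  0.02408974,
        1.1409733 , -0.08231168]), 'joint_vel': array([-0.00015038, -0.00180322, -0.00187061, -0.00186833, -0.00040102,
       -0.00094492, -0.00163416]), 'joint_torque': array([ 3.68082765e-04, -5.09168172e+01, -8.14776937e-02, -2.36828738e+01,
       -6.15788740e-02,  3.44466255e-02,  6.20627611e-05]), 'position': array([0.18819554, 0.6476659 , 0.22159668]), 'ee_rot': array([ 1.40928347e-01,  9.90019411e-01, -8.70135162e-04, -1.00235646e-04]), 'wrist_force': array([0.37467983, 0.04589451, 0.09005215]), 'wrist_torque': array([-0.02304293, -0.00706691,  0.01891368]), 'grip_force': 0.0, 'finger_gap': 0.08695204206445789}
```

View pics/top0.png

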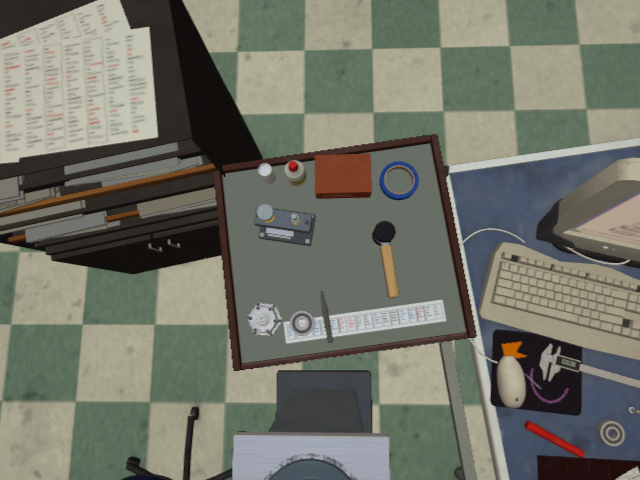

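View pics/side0.png

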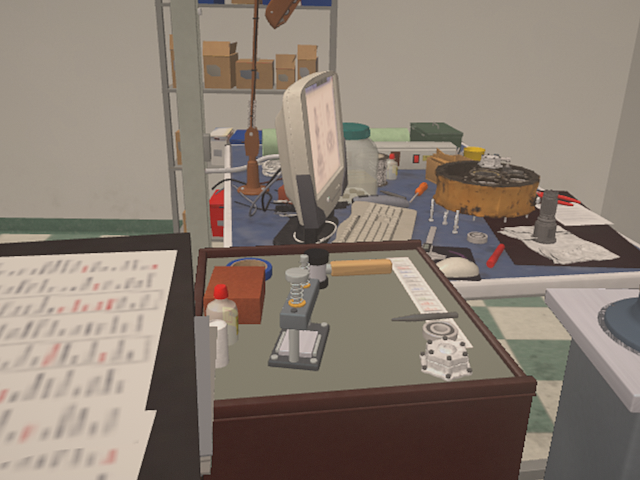

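The top view shows the mallet head at about (384,233), with its handle running to (392,295). The jig is at about (285,225), with the broad cap near (265,213) and the small cap near (296,219). The arm isn't visible, so I'll check the projections and zoom in.

```bash
cat > h.py <<'E'
import numpy as np, cv2
from cell import ctrl, optics, order
def cam(n):
    c=optics.camera_info(n); f=240/np.tan(np.radians(c["vertical_fov"])/2)
    return np.array([[f,0,c["cx"]],[0,f,c["cy"]],[0,0,1]]),np.array(c["rvec"]),np.array(c["tvec"])
def proj(n,P):
    K,r,t=cam(n); return cv2.projectPoints(np.array(P,float).reshape(-1,3),r,t,K,None)[0][:,0]
def ray(n,uv,z):
    K,r,t=cam(n); R=cv2.Rodrigues(r)[0]; o=-R.T@t
    d=R.T@np.linalg.inv(K)@np.array([uv[0],uv[1],1.]); return o+d*(z-o[2])/d[2]
def show(n,name,x0,y0,w,h,s):
    im=optics.grab_frame(n)[y0:y0+h,x0:x0+w]; cv2.imwrite(f"pics/{name}.png",cv2.resize(im,None,fx=s,fy=s,interpolation=cv2.INTER_CUBIC))
E
python3 - <<'E'
from h import *
for n in("top","side"):
    K,r,t=cam(n);print(n,-cv2.Rodrigues(r)[0].T@t,proj(n,[[0,0,0],[.188,.648,.223],[.6,0,0]]))
show("top","top1",215,140,260,195,3)
show("side","side1",200,235,200,150,4)
for uv,z in [((384,233),.064),((392,295),.044),((265,213),.133),((296,219),.133)]: print(uv,ray("top",uv,z))
E
```

```text
top [ 0.40446984 -0.05864231  0.93775434] [[ 309.51737543  514.60966405]
 [-103.07148095  443.81490555]
 [ 311.3627852   217.71063623]]
side [0.56618057 0.79282079 0.45400999] [[ 678.61300583  331.54321829]
 [1290.91763176  674.00963761]
 [ 289.84754691  328.1874061 ]]
(384, 233) [ 0.55414281 -0.15191048  0.064     ]
(392, 295) [ 0.42995672 -0.16749866  0.044     ]
(265, 213) [0.5819193  0.08015497 0.133     ]
(296, 219) [0.56993932 0.02081837 0.133     ]
```

View pics/top1.png

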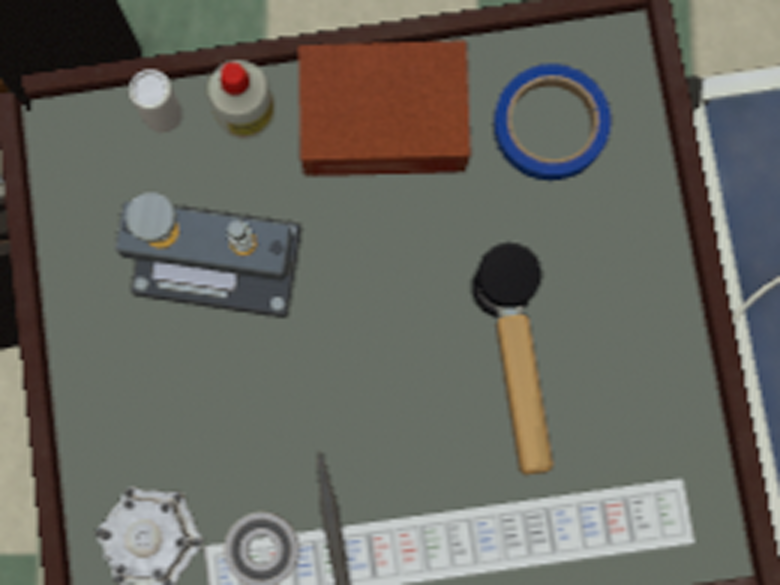

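View pics/side1.png

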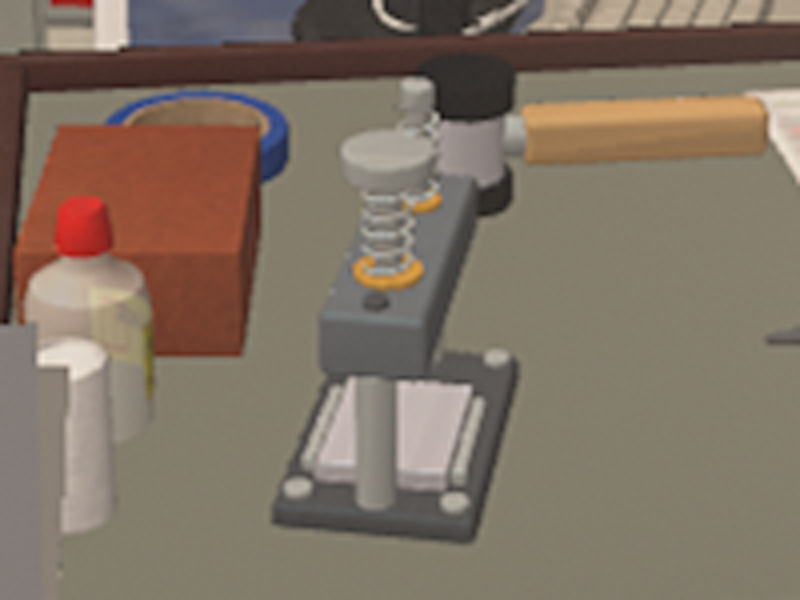

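The crops show the mallet head top at (508,275) and the handle axis from (513,315) to (536,470). The striker cap is at (151,217) in the top crop and (389,150) in the side crop. The ejector is at (240,232) in the top crop.

```bash
python3 - <<'E'
from h import *
c=lambda u,v:(215+(u+.5)/3-.5,140+(v+.5)/3-.5)
s=lambda u,v:(200+(u+.5)/4-.5,235+(v+.5)/4-.5)
print("head",ray("top",c(508,275),.064))
for p in [(498,316),(527,314),(522,471),(551,467)]: print("handle",ray("top",c(*p),.044))
print("cap",ray("top",c(151,217),.133),ray("side",s(389,150),.133))
print("capdiam",ray("top",c(125,217),.133)-ray("top",c(177,217),.133))
print("ej",ray("top",c(240,225),.133),ray("side",s(416,84),.133))
for p in [(116,248),(290,275),(120,197),(300,222)]: print("bridge",ray("top",c(*p),.086))
print("headside",ray("side",s(466,72),.064))
for p in [(133,292),(288,316),(300,223)]: print("base",ray("top",c(*p),.012))
for p in [(526,105),(526,125),(764,97)]: print("hside",ray("side",s(*p),.044))
# handle section in hsv
im=optics.grab_frame("top"); h=cv2.cvtColor(im,cv2.COLOR_BGR2HSV); m=((h[...,0]>8)&(h[...,0]<22)&(h[...,1]>110)&(h[...,2]>110)).astype('u1'); m[:,:370]=0;m[:,410:]=0;m[:235]=0;m[310:]=0
r=cv2.minAreaRect(cv2.findNonZero(m));print(r); y,x=np.nonzero(m); print([ray("top",q,.044) for q in cv2.boxPoints(r)],ray("top",(x.mean(),y.mean()),.042))
b=((im.max(2)<45)).astype('u1'); b[:,:365]=0;b[:,410:]=0;b[:210]=0;b[250:]=0
y,x=np.nonzero(b);print(x.min(),x.max(),y.min(),y.max())
print(proj("top",[[.554,-.152,.064]]))
E
```

```text
head [ 0.557578 -0.151983  0.064   ]
handle [ 0.53242194 -0.14665282  0.044     ]
handle [ 0.53374939 -0.16657218  0.044     ]
handle [ 0.42660099 -0.16069662  0.044     ]
handle [ 0.42930065 -0.18024907  0.044     ]
cap [0.58386699 0.08020103 0.133     ] [0.58685361 0.08629344 0.133     ]
capdiam [0.00020364 0.03320316 0.        ]
ej [0.5783427  0.02345609 0.133     ] [0.57911047 0.03056233 0.133     ]
bridge [0.57324228 0.11139097 0.086     ]
bridge [ 0.55435985 -0.00548823  0.086     ]
bridge [0.60826954 0.10965956 0.086     ]
bridge [ 0.59030987 -0.01196549  0.086     ]
headside [ 0.56073403 -0.14715595  0.064     ]
base [0.55539314 0.11286589 0.012     ]
base [5.37487010e-01 3.86002011e-04 1.20000000e-02]
base [ 0.6057128  -0.00791383  0.012     ]
hside [ 0.53428676 -0.15856218  0.044     ]
hside [ 0.53480478 -0.13694305  0.044     ]
hside [ 0.42873599 -0.17045034  0.044     ]
((389.2567138671875, 271.04058837890625), (52.114479064941406, 10.028338432312012), 80.53767395019531)
[array([ 0.52999985, -0.14528803,  0.044     ]), array([ 0.53337588, -0.16571125,  0.044     ]), array([ 0.4281251 , -0.18052639,  0.044     ]), array([ 0.42479238, -0.16050988,  0.044     ])] [ 0.47855243 -0.16343381  0.042     ]
373 394 221 244
[[384.0457861  233.06914016]]
```

```bash
cat >> h.py <<'E'
from scipy.spatial.transform import Rotation as Ro
def go(P,C=None):
    s=ctrl.get_state(); R=Ro.from_quat(s["ee_rot"]).as_matrix(); p=s["position"] if C is None else np.array(C)
    print("pos",p.round(4),"axes",R.round(3).tolist(),"offset",((R.T@(np.array(P)-p))/.6).round(4), "t",s["time_s"])
E
python3 - <<'E'
from h import *
for z in(0,.2,.35): print(z,ray("top",(100,150),z),ray("top",(190,140),z),ray("top",(135,270),z))
go([.30,.38,.23]); go([.45,.10,.23]); go([.498,-.16,.15])
E
```

```text
0 [0.76226305 0.48964397 0.        ] [0.78387824 0.28052851 0.        ] [0.48502196 0.38709046 0.        ]
0.2 [0.68595453 0.37270796 0.2       ] [0.70295973 0.2081917  0.2       ] [0.46784217 0.29202659 0.2       ]
0.35 [0.62872314 0.28500594 0.35      ] [0.64227085 0.15393908 0.35      ] [0.45495733 0.22072869 0.35      ]
pos [0.1882 0.648  0.222 ] axes [[-0.96, 0.279, -0.0], [0.279, 0.96, -0.001], [0.0, -0.001, -1.0]] offset [-0.3035 -0.3769 -0.0129] t 0.25
pos [0.1882 0.648  0.222 ] axes [[-0.96, 0.279, -0.0], [0.279, 0.96, -0.001], [0.0, -0.001, -1.0]] offset [-0.6738 -0.7553 -0.0126] t 0.25
pos [0.1882 0.648  0.222 ] axes [[-0.96, 0.279, -0.0], [0.279, 0.96, -0.001], [0.0, -0.001, -1.0]] offset [-0.8715 -1.1489  0.1211] t 0.25
```

Call:
send_rows:
  plan:
    - {"offset":[-0.3,-0.375,-0.012],"twist":-0.135}
    - {"offset":[-0.3,-0.375,-0.012],"twist":-0.135}
    - {"offset":[-0.3,-0.375,-0.012],"twist":-0.135}
    - {"offset":[-0.3,-0.375,-0.012],"twist":-0.135}
    - {"offset":[-0.3,-0.375,-0.012],"twist":-0.135}
  hand: 1

```text
time_s: 0.88
position: [0.2997, 0.3787, 0.2299]
ee_rot: [-0.069, 0.998, -0.0, 0.0]
wrist_force: [-0.5, -1.1, -0.8]
finger_gap: 0.0871
grip_force: 0.0
```

```bash
python3 - <<'E'
from h import *
go([.45,.10,.23])
E
```

```text
pos [0.2997 0.3787 0.2299] axes [[-0.99, -0.138, 0.0], [-0.138, 0.99, -0.0], [-0.0, -0.0, -1.0]] offset [-1.842e-01 -4.946e-01  2.000e-04] t 0.875
```

Call:
send_rows:
  plan:
    - {"offset":[-0.184,-0.49,0],"twist":0}
    - {"offset":[-0.184,-0.49,0],"twist":0}
    - {"offset":[-0.184,-0.49,0],"twist":0}
    - {"offset":[-0.184,-0.49,0],"twist":0}
    - {"offset":[-0.184,-0.49,0],"twist":0}

```text
time_s: 1.5
position: [0.4491, 0.106, 0.2301]
ee_rot: [-0.071, 0.997, 0.0, 0.001]
wrist_force: [1.4, 1.1, 0.2]
finger_gap: 0.087
grip_force: 0.0
```

```bash
python3 - <<'E'
from h import *
go([.498,-.1605,.12])
E
```

```text
pos [0.4491 0.106  0.2301] axes [[-0.99, -0.141, 0.001], [-0.141, 0.99, 0.001], [-0.001, 0.001, -1.0]] offset [-0.0178 -0.4513  0.1833] t 1.5
```

Call:
send_rows:
  plan:
    - {"offset":[-0.018,-0.45,0.183],"twist":0}
    - {"offset":[-0.018,-0.45,0.183],"twist":0}
    - {"offset":[-0.018,-0.45,0.183],"twist":0}
    - {"offset":[-0.018,-0.45,0.183],"twist":0}
    - {"offset":[-0.018,-0.45,0.183],"twist":0}

```text
time_s: 2.12
position: [0.4968, -0.1609, 0.119]
ee_rot: [-0.069, 0.998, -0.0, -0.0]
wrist_force: [0.6, 1.1, -0.2]
finger_gap: 0.0871
grip_force: 0.0
```

```bash
python3 - <<'E'
from h import *
go([.498,-.1605,.013])
show("top","top2",275,160,200,150,4)
E
```

```text
pos [ 0.4968 -0.1609  0.119 ] axes [[-0.99, -0.138, -0.001], [-0.138, 0.99, -0.001], [0.001, -0.001, -1.0]] offset [-0.0023  0.0004  0.1767] t 2.125
```

View pics/top2.png

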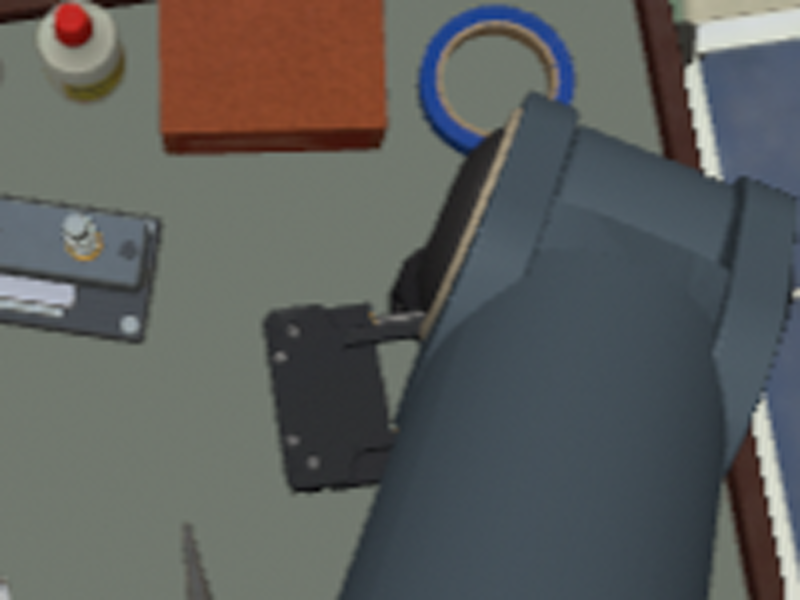

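The arm hides the handle. The gripper body sits at crop (330,400) and lines up with the handle's direction. Descending to grip.

Call:
send_rows:
  plan:
    - {"offset":[-0.002,0,0.08],"twist":0}
    - {"offset":[-0.002,0,0.13],"twist":0}
    - {"offset":[-0.002,0,0.16],"twist":0}
    - {"offset":[-0.002,0,0.176],"twist":0}
    - {"offset":[-0.002,0,0.176],"twist":0}

```text
time_s: 2.8
position: [0.4982, -0.1577, 0.0141]
ee_rot: [-0.071, 0.997, 0.0, -0.0]
wrist_force: [0.0, -0.3, 0.9]
finger_gap: 0.0867
grip_force: 0.0
```

Call:
send_rows:
  plan:
    - {"offset":[0,0,0],"twist":0}
    - {"offset":[0,0,0],"twist":0}
    - {"offset":[0,0,0],"twist":0}
    - {"offset":[0,0,0],"twist":0}
    - {"offset":[0,0,0],"twist":0}
  hand: -1
  force: 55

```text
time_s: 3.42
position: [0.4983, -0.1578, 0.0144]
ee_rot: [-0.071, 0.998, 0.0, 0.0]
wrist_force: [-0.0, -0.3, -0.6]
finger_gap: 0.0449
grip_force: 0.0
```

Call:
send_rows:
  plan:
    - {"offset":[0,0,0],"twist":0}
    - {"offset":[0,0,0],"twist":0}
    - {"offset":[0,0,0],"twist":0}
    - {"offset":[0,0,0],"twist":0}
    - {"offset":[0,0,0],"twist":0}

```text
time_s: 4.05
position: [0.4982, -0.158, 0.0143]
ee_rot: [-0.071, 0.998, -0.0, -0.0]
wrist_force: [-0.6, -1.1, 0.2]
finger_gap: 0.0218
grip_force: 54.2
```

Call:
send_rows:
  plan:
    - {"offset":[0,0,0],"twist":0}
    - {"offset":[0,0,-0.01],"twist":0}
    - {"offset":[0,0,-0.04],"twist":0}
    - {"offset":[0,0,-0.07],"twist":0}
    - {"offset":[0,0,-0.1],"twist":0}

```text
time_s: 4.68
position: [0.4977, -0.1573, 0.0747]
ee_rot: [-0.071, 0.997, 0.0, -0.001]
wrist_force: [0.6, 0.5, -2.4]
finger_gap: 0.0219
grip_force: 54.2
```

Call:
send_rows:
  plan:
    - {"offset":[0,0,-0.08],"twist":0}
    - {"offset":[0,0,-0.16],"twist":0}
    - {"offset":[0,0,-0.24],"twist":0}
    - {"offset":[0,0,-0.315],"twist":0}
    - {"offset":[0,0,-0.315],"twist":0}

```text
time_s: 5.3
position: [0.4999, -0.1582, 0.2668]
ee_rot: [-0.071, 0.997, -0.0, 0.004]
wrist_force: [-0.1, -0.5, -3.2]
finger_gap: 0.0214
grip_force: 54.6
```

```bash
python3 - <<'E'
from h import *
go([.5257,.0725,.265])
E
```

```text
pos [ 0.4999 -0.1582  0.2668] axes [[-0.99, -0.141, 0.007], [-0.141, 0.99, -0.0], [-0.007, -0.001, -1.0]] offset [-0.0969  0.3747  0.0031] t 5.3
```

Call:
send_rows:
  plan:
    - {"offset":[-0.02,0.08,0.0],"twist":0}
    - {"offset":[-0.045,0.18,0.0],"twist":0}
    - {"offset":[-0.07,0.27,0.0],"twist":0}
    - {"offset":[-0.09,0.345,0.0],"twist":0}
    - {"offset":[-0.097,0.375,0.0],"twist":0}

```text
time_s: 5.92
position: [0.5226, 0.0767, 0.2612]
ee_rot: [-0.073, 0.997, 0.0, -0.002]
wrist_force: [0.7, -0.6, -2.8]
finger_gap: 0.0213
grip_force: 54.6
```

Call:
send_rows:
  plan:
    - {"offset":[0,0,0],"twist":0}
    - {"offset":[0,0,0],"twist":0}

```text
time_s: 6.18
position: [0.5237, 0.0707, 0.2627]
ee_rot: [-0.069, 0.998, -0.001, -0.001]
wrist_force: [0.6, -0.2, -2.9]
finger_gap: 0.0215
grip_force: 54.6
```

```bash
python3 - <<'E'
from h import *
show("side","side3",200,100,240,180,3)
show("top","top3",215,140,200,150,4)
go([.5257,.0725,.265])
E
```

```text
pos [0.524  0.0708 0.2632] axes [[-0.991, -0.137, -0.0], [-0.137, 0.991, -0.001], [0.001, -0.001, -1.0]] offset [-0.0031  0.0024 -0.0031] t 6.275
```

View pics/side3.png

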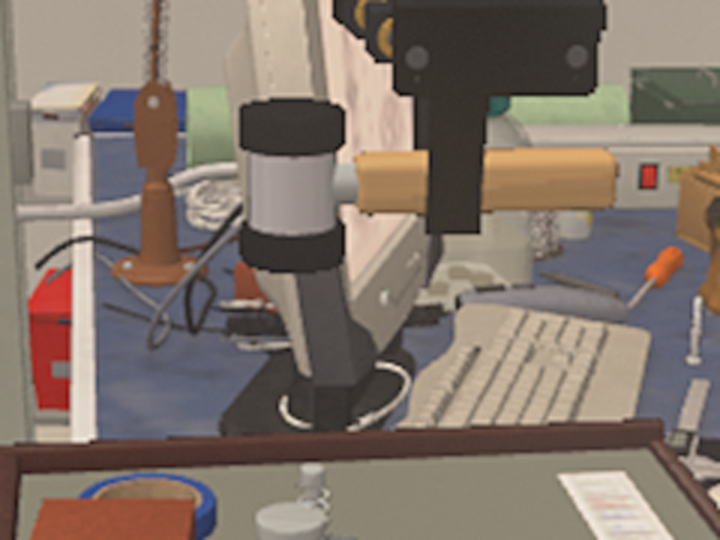

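View pics/top3.png

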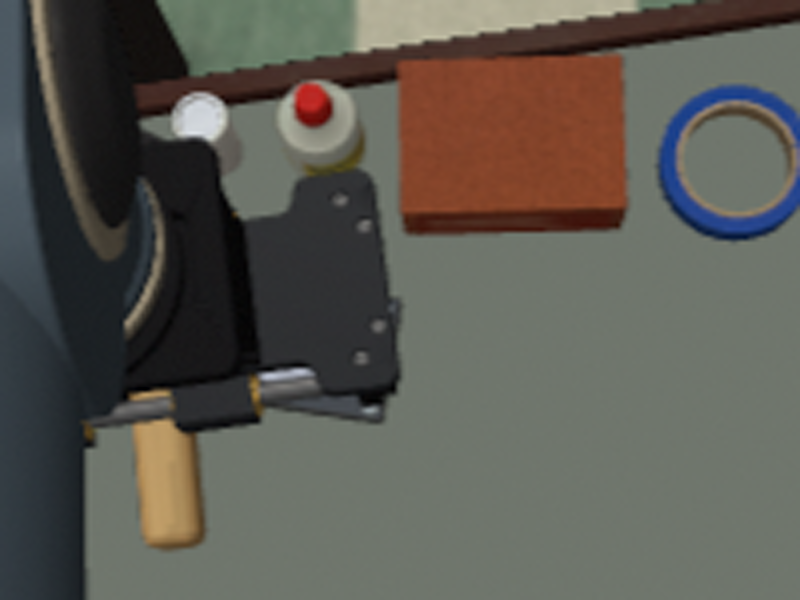

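The side view shows the mallet level, with the head centre column at crop x≈293 and the cap below it at x≈292. The top view shows the handle end at crop (175,545). Next, check the head's position against the tool.

```bash
python3 - <<'E'
from h import *
print("pred head col",proj("side",[[.5833,.080,.25],[.585,.0815,.133]]), "obs 297.5 / 297.2")
c=lambda u,v:(215+(u+.5)/4-.5,140+(v+.5)/4-.5)
for p in [(134,400),(197,432),(144,543),(203,537)]: print(ray("top",c(*p),.293))
E
```

```text
pred head col [[299.96090005 184.19963822]
 [298.39627354 270.62913667]] obs 297.5 / 297.2
[0.50562571 0.07724843 0.293     ]
[0.49334743 0.05300248 0.293     ]
[0.45164616 0.07187097 0.293     ]
[0.4538649  0.04980392 0.293     ]
```

Call:
send_rows:
  plan:
    - {"offset":[0,0.002,0.04],"twist":0}
    - {"offset":[0,0.002,0.144],"twist":0}
    - {"offset":[0,0.002,0.248],"twist":0}

```text
time_s: 6.65
position: [0.5254, 0.0731, 0.1145]
ee_rot: [-0.069, 0.998, 0.0, 0.002]
wrist_force: [-12.6, -4.3, 18.9]
finger_gap: 0.0219
grip_force: 55.0
```

Call:
send_rows:
  plan:
    - {"offset":[0,0,-0.08],"twist":0}
    - {"offset":[0,0,-0.16],"twist":0}
    - {"offset":[0,0,-0.23],"twist":0}
    - {"offset":[0,0,-0.25],"twist":0}
    - {"offset":[0,0,-0.25],"twist":0}

```text
time_s: 7.28
position: [0.5239, 0.0735, 0.2644]
ee_rot: [-0.07, 0.998, 0.0, 0.0]
wrist_force: [0.0, 0.4, -3.3]
finger_gap: 0.0215
grip_force: 55.0
```

```bash
python3 - <<'E'
from h import *
show("side","side4",200,100,240,195,3)
go([.498,-.155,.265])
E
```

```text
pos [0.5231 0.0736 0.2632] axes [[-0.99, -0.14, -0.002], [-0.14, 0.99, -0.0], [0.002, -0.0, -1.0]] offset [ 0.0948 -0.3715 -0.0027] t 7.325
```

View pics/side4.png

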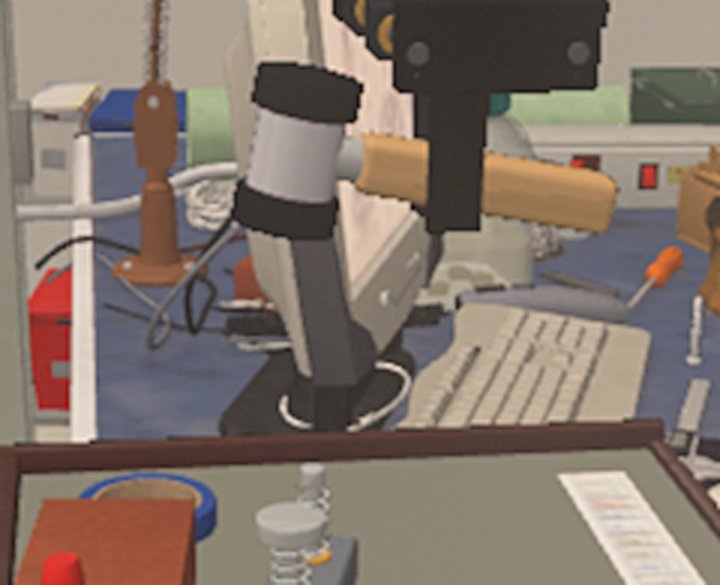

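The pin has sprung back: the cap top is at crop (291,520), as before. The mallet has pivoted about 9° head-up in the pads. I'll carry it back to its original clear spot, where loosening the grip will let it settle flat.

Call:
send_rows:
  plan:
    - {"offset":[0.02,-0.08,0.0],"twist":0}
    - {"offset":[0.045,-0.18,0.0],"twist":0}
    - {"offset":[0.07,-0.27,0.0],"twist":0}
    - {"offset":[0.09,-0.345,0.0],"twist":0}
    - {"offset":[0.095,-0.372,0.0],"twist":0}

```text
time_s: 7.95
position: [0.4968, -0.1582, 0.2625]
ee_rot: [-0.068, 0.998, -0.0, -0.002]
wrist_force: [-0.0, 1.7, -2.0]
finger_gap: 0.0216
grip_force: 55.0
```

Call:
send_rows:
  plan:
    - {"offset":[0,0,0.0],"twist":0}
    - {"offset":[0,0,0.08],"twist":0}
    - {"offset":[0,0,0.16],"twist":0}
    - {"offset":[0,0,0.24],"twist":0}
    - {"offset":[0,0,0.31],"twist":0}

```text
time_s: 8.57
position: [0.4989, -0.1515, 0.0761]
ee_rot: [-0.073, 0.997, 0.001, -0.001]
wrist_force: [0.0, 0.0, -3.7]
finger_gap: 0.0216
grip_force: 55.0
```

```bash
python3 - <<'E'
from h import *
go([.498,-.155,.0145])
E
```

```text
pos [ 0.4989 -0.1515  0.0761] axes [[-0.989, -0.145, -0.002], [-0.145, 0.989, 0.002], [0.001, 0.002, -1.0]] offset [ 0.0023 -0.0058  0.1026] t 8.575
```

Call:
send_rows:
  plan:
    - {"offset":[0,0,0.04],"twist":0}
    - {"offset":[0,0,0.07],"twist":0}
    - {"offset":[0,0,0.09],"twist":0}
    - {"offset":[0,0,0.102],"twist":0}
    - {"offset":[0,0,0.102],"twist":0}

```text
time_s: 9.2
position: [0.4991, -0.1542, 0.0171]
ee_rot: [-0.071, 0.997, 0.0, -0.0]
wrist_force: [0.1, 0.0, -1.7]
finger_gap: 0.0215
grip_force: 55.0
```

Call:
send_rows:
  plan:
    - {"offset":[0,0,0],"twist":0}
    - {"offset":[0,0,0],"twist":0}
    - {"offset":[0,0,0],"twist":0}
  force: 3

```text
time_s: 9.57
position: [0.4997, -0.1548, 0.0179]
ee_rot: [-0.071, 0.998, -0.0, 0.001]
wrist_force: [0.5, 0.1, -1.5]
finger_gap: 0.022
grip_force: 3.0
```

```bash
python3 - <<'E'
from h import *
show("side","side5",200,235,200,150,4)
E
```

```text
(no output)
```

View pics/side5.png

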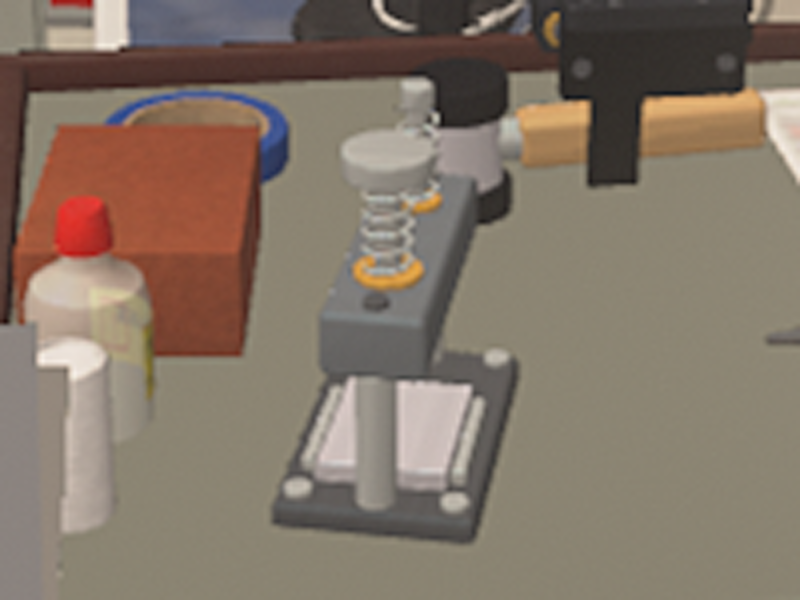

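The mallet has settled nearly level, with its head at crop (470,140), and the cap is at rest. I'll ease down 3 mm, open and retreat.

Call:
send_rows:
  plan:
    - {"offset":[0,0,0.003],"twist":0}
    - {"offset":[0,0,0.006],"twist":0}
    - {"offset":[0,0,0.006],"twist":0}

```text
time_s: 10.0
position: [0.4984, -0.1548, 0.0135]
ee_rot: [-0.07, 0.998, 0.0, -0.001]
wrist_force: [-2.1, 0.7, 1.2]
finger_gap: 0.0224
grip_force: 3.0
```

Call:
send_rows:
  plan:
    - {"offset":[0,0,0],"twist":0}
    - {"offset":[0,0,0],"twist":0}
    - {"offset":[0,0,0],"twist":0}
    - {"offset":[0,0,0],"twist":0}
    - {"offset":[0,0,0],"twist":0}
  hand: 1

```text
time_s: 10.62
position: [0.4991, -0.1547, 0.0137]
ee_rot: [-0.071, 0.998, 0.0, 0.0]
wrist_force: [0.6, -0.2, -0.2]
finger_gap: 0.064
grip_force: 0.0
```

Call:
send_rows:
  plan:
    - {"offset":[0,0,0],"twist":0}
    - {"offset":[0,0,0],"twist":0}
    - {"offset":[0,0,0],"twist":0}
    - {"offset":[0,0,0],"twist":0}
    - {"offset":[0,0,-0.03],"twist":0}

```text
time_s: 11.25
position: [0.498, -0.1544, 0.0314]
ee_rot: [-0.071, 0.998, 0.0, -0.001]
wrist_force: [0.2, -0.8, -0.1]
finger_gap: 0.0869
grip_force: 0.0
```

Call:
send_rows:
  plan:
    - {"offset":[0,0,-0.06],"twist":0}
    - {"offset":[0,0,-0.12],"twist":0}
    - {"offset":[0,0,-0.2],"twist":0}
    - {"offset":[0,0,-0.27],"twist":0}
    - {"offset":[0,0,-0.27],"twist":0}

```text
time_s: 11.88
position: [0.5013, -0.1556, 0.1982]
ee_rot: [-0.07, 0.998, -0.001, 0.004]
wrist_force: [0.2, -0.4, -0.1]
finger_gap: 0.0869
grip_force: 0.0
```

```bash
python3 - <<'E'
from h import *
show("side","side6",190,225,260,195,3)
print(ctrl.get_state()["time_s"])
E
```

```text
11.925
```

View pics/side6.png

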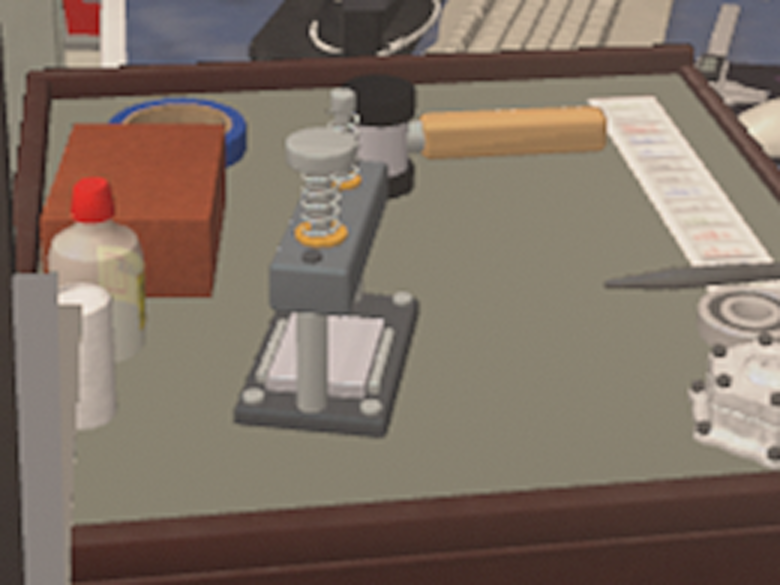

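The mallet stands level on its face with its head at crop (380,140). Both pins are up, and everything else is where it was.

```bash
python3 -c "
from cell import order
print(order.finish_job())"
```

```text
the job is handed in; nothing more can be done
None
```

The striker took one brisk blow (about 0.5 m/s) to its stop and sprang back up; the mallet is back standing on the cabinet top clear of the jig, and the job was handed in after about 12 s, with no verdict returned.

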